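# Draw the carrier plate out from under the stacked modules and lay it on the twin belts

### The arm

A 6-joint arm with a two-finger parallel gripper is mounted at the origin on the work surface. World frame = base frame: x ahead of the robot, y to its left, z up, the work surface at z = 0. Lengths are in m, angles in rad, forces in N, time in s.
With the tool pointing down it reaches from about 0.35 to 0.775 m from the base axis. Payload 7.3 kg.
Tool frame: the origin (TCP) lies at the very end of the fingers, on their centre line; the grasp point (between the pads) lies 19 mm behind it (robot.hold_point_z is the distance from the TCP to the grasp point, in m); z points along the fingers, y is the direction in which the jaws open and shut (so a half turn about z gives the same grasp; the last joint's range is limited). The gripper opens to 92 mm and grips with 3 to 60 N. Pads are 19 mm wide; open, the fingers measure 130 mm over their backs; the gripper's body (75 mm by 190 mm) begins 47 mm behind the grasp point.
Start: joints at [1.047, 0.342, 1.524, -0, 1.275, -0.146], TCP at [0.194, 0.488, 0.206] pointing down, gripper open.
Joint ranges: [-2.53, 2.53], [-0.77, 2.02], [0.04, 2.7], [-1, 4.14], [0.28, 2.66], [-3.11, 3.11]. Speed limits (rad/s): [2.57, 2.57, 3.14, 3.14, 3.14, 3.14].

### API

Orientations are given as [roll, pitch, yaw] about the fixed x, y, z axes, in that order (R = Rz(yaw) Ry(pitch) Rx(roll)).
In Python, from cell import monitor, viewer, robot gives the robot as it stands.
- The arm moves only by the tool move_arm, never from a script. Its argument "deltas" is a list of rows, each an object of numbers: "x", "y", "z": the shift along the tool's x, y, z in m; "wx", "wy", "wz": the turn, a rotation vector about the tool's x, y, z in degrees; "hand": the opening, from 0 (shut) to 1 (fully open). In form: [{"x": .., "y": .., "z": .., "wx": .., "wy": .., "wz": .., "hand": ..}, ...]. A call has 1 to 8 rows; each row is the pose to reach, as a shift and turn from the pose commanded when the call began, along the tool's axes at that moment; what a row does not reach only later rows make up. A row lasts 1/8 s, in which the tool goes at most 62.5 mm and 10.7 degrees, less where a joint would pass 70% of its speed; a pose out of reach is approached as far as the arm can. A call with a gripper value outside its range is refused whole. The fingers move at their own pace and stop on an object; "grip_force" is the grip in N (left out, the last holds). Time passes only in rows, so rows that repeat a pose let the fingers close. It gives the time, the measured TCP pose, the force and the opening at its end, in the units of the state.
- monitor.observe(): the state, without advancing time (a new reading comes with each control period).
- viewer.read_camera(name): name is "scene" or "top" or "wrist"; returns the picture (480x640x3 uint8, red, green, blue); there is no depth.
- viewer.camera_params(name): a dict with "camera_matrix" (3x3 intrinsics, pixels), "R" (3x3) and "t" (3): a world point X has camera coordinates R X + t. Camera axes: x right, y down, z forward; pixel columns grow to the right and rows downward; lengths in m; the calibration is good to about 2 mm. A picture is of the moment at which its call begins: read the wrist's pose just before it. camera_params takes no time and is no camera call; for the wrist camera it gives the pose at the moment of the call.
- robot.hand_in(): hands the job in, once; it reports no verdict.
The state is a dict: "time": time; "qpos": joint angles; "qvel": joint speeds; "joint_efforts": joint torques, N m; "tool_pos": TCP position; "tool_rot": TCP orientation; "contact_force": force on the tool from outside, world axes, zero at the start; "torque": the same for the moment, N m; "opening": finger opening in m.
Only numpy, scipy, OpenCV 4.12 (cv2) and the standard library are available. Lean on these libraries where they do the work, as an engineer would, in place of code of your own. Each camera call takes 0.05 s, during which the arm holds its last target. There are 200 camera calls.

### The job

Draw the orange carrier plate out by its tab from under the two stacked modules on the aluminium rack, and lay it flat and lengthwise on the two black conveyor belts, about half-way along, its foot hanging in the gap between them. The plate's T-foot is caught in the rail's T-slot: push it in against the spring, feeling gently upwards, until the foot comes up through the hidden window (how far in differs each time), then draw it out along the rail, never forcing it against the rack; take hold of it afresh once it is out. Do not touch the modules, which must stay stacked and settle upright on the rack, and leave the bin, the switch block and the motor where they are.

Things in the scene. Friction and masses are not known exactly. Their poses are not given: they have to be found in the camera images.
- rack: Fixed aluminium rack, origin at table height mid stack place; its -x is the way out for the plate, z up. Deck top 40 mm above origin, x -78 to 110 mm, 120 mm wide. From it a narrow rail, 26 mm wide, same height, runs to x = -306 mm; the tab rides over it and the drawn-out plate can rest on it. At x = 77 mm a red spring bumper on the deck behind the plate: 2 N at first touch, 5.5 N after 14 mm.
- rack_slot (a point): Point on the rail's top right above the plate's foot at the start (rack x = -107 mm, rack axes). Here the rail has a T-slot along x, 14 mm deep, covered by two lips 4 mm thick (12 mm apart, tops flush with the rail). The lips are broken by a window 14 mm long, hidden under the tab; its centre lies 5 to 14 mm further in (rack +x), differently each time.
- rack_posts (a point): Point on the deck midway between two posts (rack x = -67 mm). The posts are 60 mm high above the deck, x from -74 to -60 mm, inner faces at y = +-34 mm, outer +-50 mm: the plate passes between them, the lower module is stopped by them. Same axes as the rack.
- plate_mid (a point): Centre of the orange carrier plate's slab, 150 (x) by 60 (y) by 8 mm, 0.2 kg; axes as the rack's at the start. A tab of the same thickness, 40 mm wide, reaches on to x = -123 mm. The slab is fully out, clear of the posts, after 155 to 175 mm of travel. Friction drags the stack along until the lower module meets the posts; it settles on the deck as the plate leaves.
- plate_tab (a point): Point to grasp the plate's tab across its 40 mm width (along y), half-way up its 8 mm thickness, 105 mm from the slab's centre, 18 mm from the tab's end. Same axes as the plate. The rail below is narrower than the tab, so fingers can reach down beside it.
- plate_foot (a point): Bottom of the steel T-foot under the tab, 8.5 mm below the underside, 107 mm from the slab's centre, 10 mm long (x). Stem 8 mm wide (y), flange 22 mm wide, 3 mm thick, caught under the lips with 1.5 mm of play in height. When pushed in to the window (within +-2 mm) the tab can be raised, 9 to 13 mm in all, then drawn out, the foot riding on the rail. Raising takes 4 to 10 N.
- low_mid (a point): Centre of the lower module, a grey housing 100 mm (x) by 110 mm (y) by 55 mm high, about 0.3 kg, standing loose on the plate, 8 to 18 mm behind the posts.
- high_mid (a point): Centre of the upper module, a black housing 80 mm (x) by 90 mm (y) by 60 mm high, about 0.2 kg, standing loose on the lower one.
- conveyor: Fixed twin-belt conveyor, origin at table height below its centre; it runs along its own x axis, 400 mm long. Two black belts, each 30 mm wide, tops 50 mm above the table, with a gap of 34 mm between them (inner edges y = +-17 mm, outer +-47 mm, aluminium frames to +-53 mm, lower than the belts). A floor 12 mm high lies at the bottom of the gap.
- bin: Loose black open bin 120 x 90 x 55 mm, origin under its centre. Bystander.
- switch_block: Loose green terminal block with four toggle switches, 80 x 110 x 60 mm, origin under its centre. Bystander.
- motor: Loose small motor on an aluminium bracket, 60 x 70 x 68 mm, origin under its centre. Bystander.
- plate: The same orange carrier plate as a  origin under the centre of its slab, 4 mm below point plate_mid, same axes.
- module_low: The lower module again: origin under its centre.
- module_high: The upper module again: origin under its centre.

How it is judged:
By the outcome, as a careful person would: the job done as asked, in the order asked, and still so for the second after the job is handed in, with the robot touching nothing.
It also fails if it takes over 72 s, if anything falls off the work surface, if the arm or the gripper's body presses on something with over 40 N, if the wrist force passes 120 N, or if a joint passes its speed limit or range.

## Working session

There is one attempt and no reset: what is moved stays moved. The work goes in short steps, Python scripts to look and compute and a tool call to move; the robot and the scene stay as the last step left them, time stands still between calls to the robot, and variables do not carry over. Pictures are saved under pics/ and viewed, about 8 in all and at most 12, crops included, and the job is handed in when it is done.

Besides the shell and the picture viewer there is one more tool, called in YAML: its name, and indented under it one key for each argument. move_arm: Moves the arm, as the interface text tells. Its arguments: {"type":"object","properties":{"deltas":{"type":"array","items":{"type":"object","properties":{"x":{"type":"number"},"y":{"type":"number"},"z":{"type":"number"},"wx":{"type":"number"},"wy":{"type":"number"},"wz":{"type":"number"},"hand":{"type":"number"}}}},"grip_force":{"type":"number"}},"required":["deltas"]}

```bash
ls; mkdir -p pics
python3 - <<'E'
from cell import monitor, viewer, robot
import cv2
for n in ("top","scene"):
    cv2.imwrite(f"pics/{n}0.png", viewer.read_camera(n)[:,:,::-1])
    p=viewer.camera_params(n); print(n,p["camera_matrix"].tolist(),p["R"].round(3).tolist(),p["t"].round(3).tolist())
s=monitor.observe(); print(s)
E
```

```text
pics
top [[576.2536514014325, 0.0, 327.7024330454361], [0.0, 576.2536514014325, 226.49526439287553], [0.0, 0.0, 1.0]] [[-0.023, -1.0, -0.004], [-0.996, 0.024, -0.086], [0.086, 0.002, -0.996]] [0.058, 0.549, 1.256]
scene [[440.07943282392705, 0.0, 321.9339448449128], [0.0, 440.07943282392705, 234.79780491551492], [0.0, 0.0, 1.0]] [[0.018, 1.0, 0.016], [0.737, -0.002, -0.676], [-0.676, 0.024, -0.737]] [-0.056, -0.308, 1.532]
{'time': 0.1, 'qpos': array([ 1.04699324e+00,  3.42656575e-01,  1.52491419e+00, -1.42363516e-05,
        1.27538277e+00, -1.46002957e-01]), 'qvel': array([ 0.00186188,  0.00017196, -0.0030933 ,  0.0012172 , -0.0012105 ,
       -0.0003213 ]), 'joint_efforts': array([ 1.07521526e-03, -4.32006168e+01, -2.44695586e+01,  7.18004582e-02,
        5.25664003e-02, -5.90633795e-05]), 'tool_pos': array([0.19345162, 0.48764672, 0.20541519]), 'tool_rot': array([-3.14024427e+00, -1.84519047e-04,  2.76379656e+00]), 'contact_force': array([-1.03418147,  0.75163212, -0.41459765]), 'torque': array([0.03206793, 0.02258451, 0.01979593]), 'opening': 0.09138451038744565}
```

View pics/top0.png

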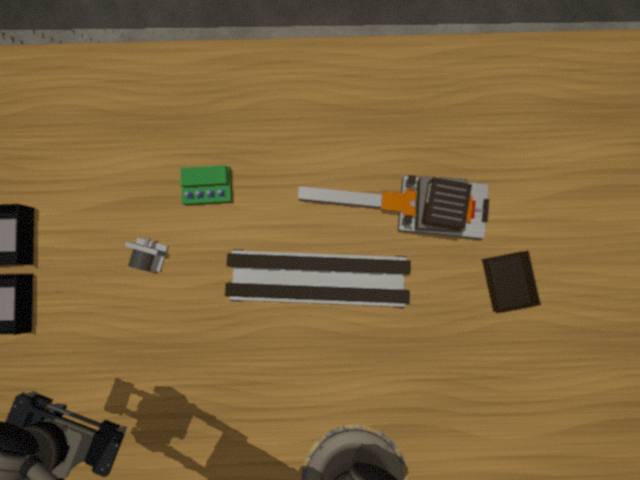

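View pics/scene0.png

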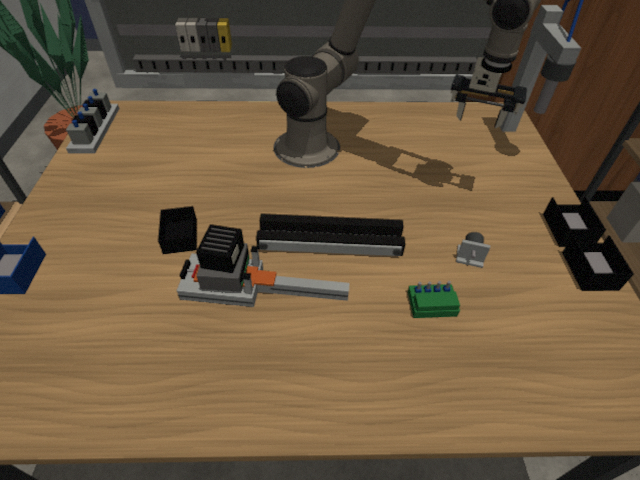

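The top view shows the rack at the right, with its rail running left from about (300,193) to (400,203). The tab is orange around (400,203) and the conveyor spans (227..410, 250..307). I'll enlarge that part.

```bash
python3 - <<'E'
import cv2
im=cv2.imread("pics/top0.png")[165:315,220:500]
cv2.imwrite("pics/crop.png",cv2.resize(im[:, :],None,fx=2.857,fy=2.857,interpolation=cv2.INTER_CUBIC))
E
cat > h.py <<'E'
import numpy as np
from cell import monitor, viewer, robot
from scipy.spatial.transform import Rotation as Ro
def ray(name,u,v,z,p=None):
    p=p or viewer.camera_params(name);K,R,t=p["camera_matrix"],np.array(p["R"]),np.array(p["t"])
    d=R.T@np.linalg.inv(K)@[u,v,1]; c=-R.T@t
    return c+d*(z-c[2])/d[2]
def proj(name,X,p=None):
    p=p or viewer.camera_params(name); q=p["camera_matrix"]@(np.array(p["R"])@X+p["t"]); return q[:2]/q[2]
E
```

```text
(no output)
```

View pics/crop.png

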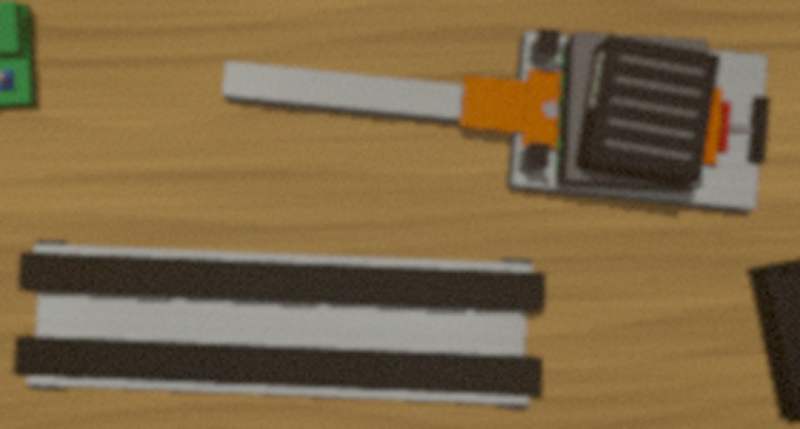

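Run:
```python
from h import *
P=viewer.camera_params("top")
f=lambda x,y,z: ray("top",220+(x+.5)/2.857-.5,165+(y+.5)/2.857-.5,z,P)
def fit(pts,mod):
    A=np.array([p[:2] for p in pts]);B=np.array(mod)
    a,b=A.mean(0),B.mean(0);H=(B-b).T@(A-a);th=np.arctan2(H[0,1]-H[1,0],H[0,0]+H[1,1])
    R=np.array([[np.cos(th),-np.sin(th)],[np.sin(th),np.cos(th)]]);t=a-R@b
    print("yaw",th,"deg",np.degrees(th),"pos",t,"res mm",(1e3*(A-(B@R.T+t))).round(1).tolist());return R,t
R,t=fit([f(*p,.04) for p in [(226,62),(223,99),(767,57),(752,210),(511,187),(523,30)]],[(-.306,.013),(-.306,-.013),(.11,.06),(.11,-.06),(-.078,-.06),(-.078,.06)])
Rc,tc=fit([f(*p,.05) for p in [(22,253),(544,273),(15,372),(541,397)]],[(-.2,.047),(.2,.047),(-.2,-.047),(.2,-.047)])
e=f(461,102.5,.048); print("tab end",e, "in rack",R.T@(e[:2]-t))
for x in (-.107,-.105): print(R@[x,0]+t)
s=monitor.observe();print(s["tool_pos"],Ro.from_euler("xyz",s["tool_rot"]).as_matrix().round(3))
```

```text
yaw -1.6937875998186194 deg -97.04688086120053 pos [ 0.58744389 -0.1944157 ] res mm [[1.0, -1.2], [-1.9, -1.5], [-0.7, 0.0], [0.5, 2.3], [-0.6, -0.5], [1.8, 0.8]]
yaw -1.636710271937307 deg -93.77659086771695 pos [0.43677962 0.06884384] res mm [[-2.2, -1.7], [-0.3, 2.1], [2.0, -1.9], [0.5, 1.5]]
tab end [ 0.60200832 -0.07313855  0.048     ] in rack [-0.12214782 -0.00042404]
[ 0.6005708  -0.08822397]
[ 0.60032544 -0.09020886]
[0.19345162 0.48764672 0.20541519] [[-0.929  0.369 -0.001]
 [ 0.369  0.929 -0.001]
 [ 0.    -0.001 -1.   ]]
```

move_arm:
  deltas:
    - {"x": -0.05, "y": -0.03, "z": 0, "wz": 9}
    - {"x": -0.1, "y": -0.06, "z": 0, "wz": 18}
    - {"x": -0.15, "y": -0.09, "z": 0, "wz": 27}
    - {"x": -0.2, "y": -0.12, "z": 0, "wz": 36}
    - {"x": -0.25, "y": -0.155, "z": 0.005, "wz": 45}
    - {"x": -0.3, "y": -0.19, "z": 0.01, "wz": 54}
    - {"x": -0.35, "y": -0.22, "z": 0.015, "wz": 62}
    - {"x": -0.4, "y": -0.25, "z": 0.02, "wz": 70}

```text
schema error: expected keys x, y, z, wx, wy, wz, hand
```

```bash
cat >> h.py <<'E'
TR=np.array([.5874,-.1944]);YR=np.radians(-97.05)
def rack(x,y,z):
    c,s=np.cos(YR),np.sin(YR); return np.array([TR[0]+c*x-s*y,TR[1]+s*x+c*y,z])
def delta(X,yawdeg,tilt):
    """tool deltas to reach world TCP X, tool x at yaw, then tilt deg about tool y"""
    s=monitor.observe();R0=Ro.from_euler("xyz",s["tool_rot"])
    T=Ro.from_euler("ZX",[yawdeg,180],degrees=True)*Ro.from_euler("y",tilt,degrees=True)
    print("t",s["time"],"pos",s["tool_pos"].round(4),"F",s["contact_force"].round(2),"op",round(s["opening"],4))
    print("delta",R0.inv().apply(X-s["tool_pos"]).round(4),"rot",np.degrees((R0.inv()*T).as_rotvec()).round(2))
E
python3 -c "
from h import *
delta(rack(-.13,0,.18),82.95,0)"
```

```text
t 0.1 pos [0.1935 0.4876 0.2054] F [-1.03  0.75 -0.41] op 0.0914
delta [-0.585  -0.3628  0.0258] rot [-7.00e-02  4.00e-02  7.54e+01]
```

All seven keys are needed in each row.

move_arm:
  deltas:
    - {"x": -0.05, "y": -0.03, "z": 0, "wx": 0, "wy": 0, "wz": 9, "hand": 1}
    - {"x": -0.1, "y": -0.06, "z": 0, "wx": 0, "wy": 0, "wz": 18, "hand": 1}
    - {"x": -0.15, "y": -0.09, "z": 0, "wx": 0, "wy": 0, "wz": 27, "hand": 1}
    - {"x": -0.2, "y": -0.12, "z": 0, "wx": 0, "wy": 0, "wz": 36, "hand": 1}
    - {"x": -0.25, "y": -0.155, "z": 0.005, "wx": 0, "wy": 0, "wz": 45, "hand": 1}
    - {"x": -0.3, "y": -0.19, "z": 0.01, "wx": 0, "wy": 0, "wz": 54, "hand": 1}
    - {"x": -0.35, "y": -0.22, "z": 0.015, "wx": 0, "wy": 0, "wz": 62, "hand": 1}
    - {"x": -0.4, "y": -0.25, "z": 0.02, "wx": 0, "wy": 0, "wz": 70, "hand": 1}

```text
time: 1.1
tool_pos: [0.474, 0.1063, 0.1857]
tool_rot: [-3.141, -0.0, 1.537]
contact_force: [1.0, 0.8, 0.2]
opening: 0.0917
```

```bash
python3 -c "
from h import *
delta(rack(-.13,0,.18),82.95,0)"
```

```text
t 1.1 pos [0.474  0.1063 0.1857] F [1.   0.78 0.24] op 0.0917
delta [-0.1672  0.1351  0.0057] rot [-0.01 -0.02  5.12]
```

move_arm:
  deltas:
    - {"x": -0.05, "y": 0.04, "z": 0, "wx": 0, "wy": 0, "wz": 1.5, "hand": 1}
    - {"x": -0.1, "y": 0.08, "z": 0, "wx": 0, "wy": 0, "wz": 3, "hand": 1}
    - {"x": -0.145, "y": 0.118, "z": 0.003, "wx": 0, "wy": 0, "wz": 5, "hand": 1}
    - {"x": -0.165, "y": 0.133, "z": 0.005, "wx": 0, "wy": 0, "wz": 5.1, "hand": 1}
    - {"x": -0.165, "y": 0.133, "z": 0.005, "wx": 0, "wy": 0, "wz": 5.1, "hand": 1}
    - {"x": -0.165, "y": 0.133, "z": 0.005, "wx": 0, "wy": 0, "wz": 5.1, "hand": 1}

```text
time: 1.85
tool_pos: [0.6007, -0.0598, 0.1807]
tool_rot: [-3.14, -0.001, 1.453]
contact_force: [-0.3, -0.2, -0.9]
opening: 0.0916
```

```bash
python3 -c "
from h import *
import cv2,pickle
delta(rack(-.105,0,.1),82.95,-20)
P=viewer.camera_params('wrist');pickle.dump(P,open('w1.pkl','wb'))
cv2.imwrite('pics/w1.png',viewer.read_camera('wrist')[:,:,::-1])
for x in (-.306,-.123,-.105): print(proj('wrist',rack(x,0,.044),P))
"
```

```text
t 1.85 pos [ 0.6007 -0.0598  0.1807] F [-0.26 -0.18 -0.86] op 0.0916
delta [-0.0303  0.0032  0.0807] rot [-1.000e-02 -2.003e+01  3.400e-01]
[326.36721679  -0.68808626]
[323.83346546 234.93350252]
[323.62866017 253.97899685]
```

View pics/w1.png

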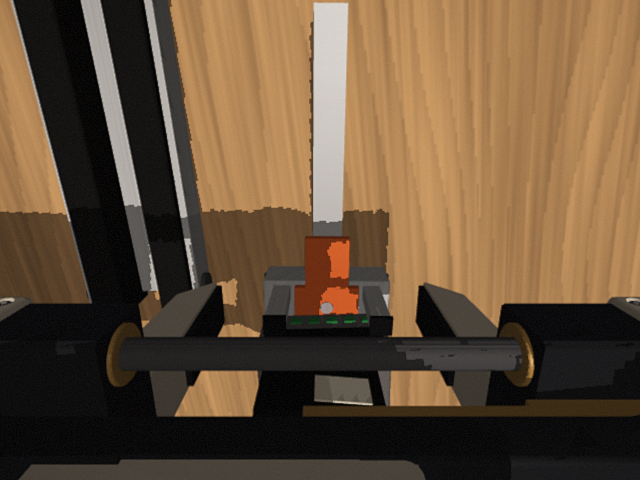

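```bash
sed -i 's/TR=np.array(.*;YR/TR=np.array([.5896,-.1967]);YR/' h.py; python3 -c "
from h import *
delta(rack(-.106,0,.10),82.95,-20)
delta(rack(-.106,0,.027),82.95,-20)"
```

```text
t 1.9 pos [ 0.6008 -0.0595  0.181 ] F [-0.97  0.07  0.11] op 0.0918
delta [-0.0316  0.0056  0.081 ] rot [  0.03 -20.02   0.37]
t 1.9 pos [ 0.6008 -0.0595  0.181 ] F [-0.97  0.07  0.11] op 0.0918
delta [-0.0316  0.0057  0.154 ] rot [  0.03 -20.02   0.37]
```

move_arm:
  deltas:
    - {"x": -0.016, "y": 0.003, "z": 0.04, "wx": 0, "wy": -10, "wz": 0.2, "hand": 1}
    - {"x": -0.0315, "y": 0.0055, "z": 0.08, "wx": 0, "wy": -20, "wz": 0.4, "hand": 1}
    - {"x": -0.0315, "y": 0.0055, "z": 0.1, "wx": 0, "wy": -20, "wz": 0.4, "hand": 1}
    - {"x": -0.0315, "y": 0.0055, "z": 0.12, "wx": 0, "wy": -20, "wz": 0.4, "hand": 1}
    - {"x": -0.0315, "y": 0.0055, "z": 0.14, "wx": 0, "wy": -20, "wz": 0.4, "hand": 1}
    - {"x": -0.0315, "y": 0.0055, "z": 0.153, "wx": 0, "wy": -20, "wz": 0.4, "hand": 1}
    - {"x": -0.0315, "y": 0.0055, "z": 0.153, "wx": 0, "wy": -20, "wz": 0.4, "hand": 1}
    - {"x": -0.0315, "y": 0.0055, "z": 0.153, "wx": 0, "wy": -20, "wz": 0.4, "hand": 0.6}

```text
time: 2.9
tool_pos: [0.6037, -0.0927, 0.0287]
tool_rot: [3.139, 0.349, 1.445]
contact_force: [0.9, -1.0, 0.3]
opening: 0.0858
```

```bash
python3 -c "
from h import *
import cv2
delta(rack(-.106,0,.027),82.95,-20)
P=viewer.camera_params('wrist')
cv2.imwrite('pics/w2.png',viewer.read_camera('wrist')[:,:,::-1])
for x in (-.306,-.123,-.105): print(proj('wrist',rack(x,0,.044),P))
"
```

```text
t 2.9 pos [ 0.6037 -0.0927  0.0287] F [ 0.9  -0.96  0.26] op 0.0858
delta [ 0.0016 -0.0012  0.0013] rot [ 0.1  -0.   -0.14]
[ 313.21367989 -526.4655865 ]
[317.55294264 280.83608833]
[317.69531593 307.32404413]
```

View pics/w2.png

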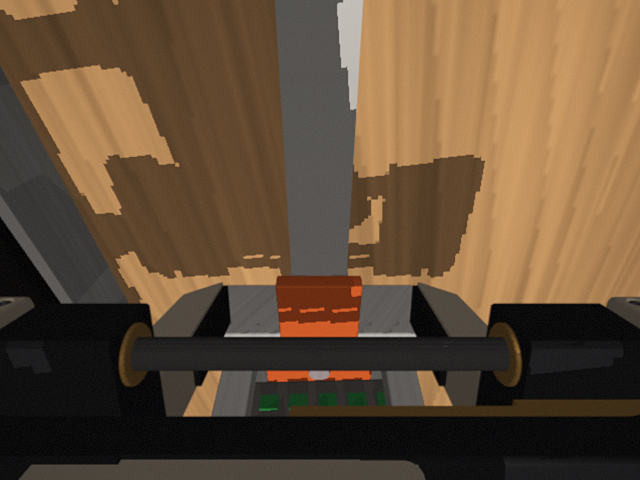

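move_arm:
  grip_force: 25
  deltas:
    - {"x": 0, "y": 0, "z": 0, "wx": 0, "wy": 0, "wz": 0, "hand": 0.46}
    - {"x": 0, "y": 0, "z": 0, "wx": 0, "wy": 0, "wz": 0, "hand": 0.46}
    - {"x": 0, "y": 0, "z": 0, "wx": 0, "wy": 0, "wz": 0, "hand": 0.46}
    - {"x": 0, "y": 0, "z": 0, "wx": 0, "wy": 0, "wz": 0, "hand": 0.46}
    - {"x": 0, "y": 0, "z": 0, "wx": 0, "wy": 0, "wz": 0, "hand": 0.2}
    - {"x": 0, "y": 0, "z": 0, "wx": 0, "wy": 0, "wz": 0, "hand": 0.2}
    - {"x": 0, "y": 0, "z": 0, "wx": 0, "wy": 0, "wz": 0, "hand": 0.2}

```text
time: 3.82
tool_pos: [0.6032, -0.0926, 0.028]
tool_rot: [3.14, 0.349, 1.446]
contact_force: [-0.5, -0.1, 0.6]
opening: 0.0379
```

move_arm:
  deltas:
    - {"x": -0.0019, "y": 0, "z": 0.0007, "wx": 0, "wy": 0, "wz": 0, "hand": 0.2}
    - {"x": -0.0028, "y": 0, "z": 0.001, "wx": 0, "wy": 0, "wz": 0, "hand": 0.2}
    - {"x": -0.0028, "y": 0, "z": 0.001, "wx": 0, "wy": 0, "wz": 0, "hand": 0.2}

```text
time: 4.2
tool_pos: [0.6032, -0.0942, 0.028]
tool_rot: [3.139, 0.347, 1.446]
contact_force: [-0.1, 5.8, 0.0]
opening: 0.0382
```

move_arm:
  deltas:
    - {"x": -0.0031, "y": 0, "z": -0.0001, "wx": 0, "wy": 0, "wz": 0, "hand": 0.2}
    - {"x": -0.0033, "y": 0, "z": -0.0006, "wx": 0, "wy": 0, "wz": 0, "hand": 0.2}
    - {"x": -0.0033, "y": 0, "z": -0.0006, "wx": 0, "wy": 0, "wz": 0, "hand": 0.2}

```text
time: 4.58
tool_pos: [0.6024, -0.0979, 0.0293]
tool_rot: [3.141, 0.348, 1.446]
contact_force: [1.1, 3.6, -2.3]
opening: 0.0379
```

move_arm:
  deltas:
    - {"x": -0.0004, "y": 0, "z": -0.0011, "wx": 0, "wy": 0, "wz": 0, "hand": 0.2}
    - {"x": -0.0004, "y": 0, "z": -0.0011, "wx": 0, "wy": 0, "wz": 0, "hand": 0.2}

```text
time: 4.82
tool_pos: [0.6022, -0.098, 0.03]
tool_rot: [3.141, 0.348, 1.446]
contact_force: [2.6, 4.7, -8.4]
opening: 0.0377
```

move_arm:
  deltas:
    - {"x": -0.0014, "y": 0, "z": 0.0005, "wx": 0, "wy": 0, "wz": 0, "hand": 0.2}
    - {"x": -0.0014, "y": 0, "z": 0.0005, "wx": 0, "wy": 0, "wz": 0, "hand": 0.2}

```text
time: 5.08
tool_pos: [0.6021, -0.0996, 0.0305]
tool_rot: [3.141, 0.349, 1.446]
contact_force: [1.1, 3.6, -4.1]
opening: 0.0382
```

move_arm:
  deltas:
    - {"x": -0.0014, "y": 0, "z": 0.0005, "wx": 0, "wy": 0, "wz": 0, "hand": 0.2}
    - {"x": -0.0014, "y": 0, "z": 0.0005, "wx": 0, "wy": 0, "wz": 0, "hand": 0.2}

```text
time: 5.32
tool_pos: [0.6021, -0.1013, 0.0311]
tool_rot: [3.14, 0.349, 1.446]
contact_force: [0.1, 4.5, -3.3]
opening: 0.0382
```

move_arm:
  deltas:
    - {"x": -0.0004, "y": 0, "z": -0.001, "wx": 0, "wy": 0, "wz": 0, "hand": 0.2}
    - {"x": -0.0007, "y": 0, "z": -0.0019, "wx": 0, "wy": 0, "wz": 0, "hand": 0.2}
    - {"x": -0.0007, "y": 0, "z": -0.0019, "wx": 0, "wy": 0, "wz": 0, "hand": 0.2}

```text
time: 5.7
tool_pos: [0.6021, -0.1015, 0.0331]
tool_rot: [3.14, 0.349, 1.446]
contact_force: [0.4, 3.9, -2.8]
opening: 0.038
```

move_arm:
  deltas:
    - {"x": -0.0005, "y": 0, "z": -0.0014, "wx": 0, "wy": 0, "wz": 0, "hand": 0.2}
    - {"x": -0.001, "y": 0, "z": -0.0028, "wx": 0, "wy": 0, "wz": 0, "hand": 0.2}
    - {"x": -0.001, "y": 0, "z": -0.0028, "wx": 0, "wy": 0, "wz": 0, "hand": 0.2}

```text
time: 6.08
tool_pos: [0.6021, -0.1016, 0.0361]
tool_rot: [3.14, 0.349, 1.446]
contact_force: [0.7, 2.4, -2.6]
opening: 0.0383
```

```bash
python3 -c "
from h import *
import cv2
delta(rack(-.106,0,.027),82.95,-20)
cv2.imwrite('pics/w3.png',viewer.read_camera('wrist')[240:420,180:460,::-1].repeat(2,0).repeat(2,1))
"
```

```text
t 6.075 pos [ 0.6021 -0.1016  0.0361] F [ 0.68  2.4  -2.65] op 0.0383
delta [ 0.0126 -0.0008  0.0051] rot [ 0.04  0.01 -0.12]
```

View pics/w3.png

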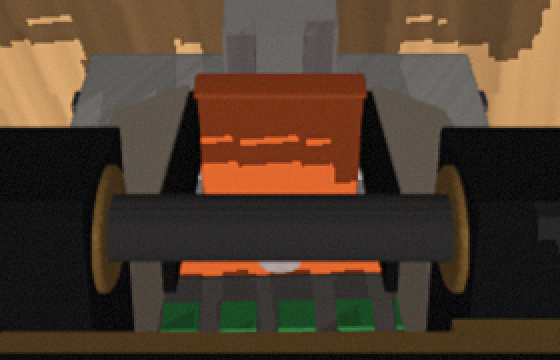

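The tab's end still sits at the same place in the wrist view (rows about 276–289), so it has risen with the gripper. I'll raise it a bit more, then draw gently.

move_arm:
  deltas:
    - {"x": -0.0005, "y": 0, "z": -0.0013, "wx": 0, "wy": 0, "wz": 0, "hand": 0.2}
    - {"x": -0.0009, "y": 0, "z": -0.0026, "wx": 0, "wy": 0, "wz": 0, "hand": 0.2}
    - {"x": -0.0009, "y": 0, "z": -0.0026, "wx": 0, "wy": 0, "wz": 0, "hand": 0.2}

```text
time: 6.5
tool_pos: [0.6022, -0.1013, 0.0388]
tool_rot: [3.14, 0.349, 1.446]
contact_force: [0.1, 2.3, -2.6]
opening: 0.0378
```

move_arm:
  deltas:
    - {"x": 0.0019, "y": 0, "z": -0.0007, "wx": 0, "wy": 0, "wz": 0, "hand": 0.2}
    - {"x": 0.0038, "y": 0, "z": -0.0014, "wx": 0, "wy": 0, "wz": 0, "hand": 0.2}
    - {"x": 0.0038, "y": 0, "z": -0.0014, "wx": 0, "wy": 0, "wz": 0, "hand": 0.2}

```text
time: 6.88
tool_pos: [0.6026, -0.0971, 0.0386]
tool_rot: [3.14, 0.349, 1.446]
contact_force: [-0.1, 2.9, -2.8]
opening: 0.0377
```

move_arm:
  deltas:
    - {"x": 0.0019, "y": 0, "z": -0.0007, "wx": 0, "wy": 0, "wz": 0, "hand": 0.2}
    - {"x": 0.0038, "y": 0, "z": -0.0014, "wx": 0, "wy": 0, "wz": 0, "hand": 0.2}
    - {"x": 0.0056, "y": 0, "z": -0.002, "wx": 0, "wy": 0, "wz": 0, "hand": 0.2}
    - {"x": 0.0075, "y": 0, "z": -0.0027, "wx": 0, "wy": 0, "wz": 0, "hand": 0.2}

```text
time: 7.38
tool_pos: [0.6035, -0.0897, 0.0386]
tool_rot: [3.141, 0.35, 1.446]
contact_force: [-0.2, -2.6, -3.6]
opening: 0.0375
```

move_arm:
  deltas:
    - {"x": 0.0019, "y": 0, "z": -0.0007, "wx": 0, "wy": 0, "wz": 0, "hand": 0.2}
    - {"x": 0.0038, "y": 0, "z": -0.0014, "wx": 0, "wy": 0, "wz": 0, "hand": 0.2}
    - {"x": 0.0056, "y": 0, "z": -0.002, "wx": 0, "wy": 0, "wz": 0, "hand": 0.2}
    - {"x": 0.0075, "y": 0, "z": -0.0027, "wx": 0, "wy": 0, "wz": 0, "hand": 0.2}
    - {"x": 0.0094, "y": 0, "z": -0.0034, "wx": 0, "wy": 0, "wz": 0, "hand": 0.2}
    - {"x": 0.0113, "y": 0, "z": -0.0041, "wx": 0, "wy": 0, "wz": 0, "hand": 0.2}

```text
time: 8.12
tool_pos: [0.6049, -0.0775, 0.0387]
tool_rot: [3.141, 0.349, 1.446]
contact_force: [-0.7, -4.5, -2.3]
opening: 0.0379
```

move_arm:
  deltas:
    - {"x": 0.0047, "y": 0, "z": -0.0017, "wx": 0, "wy": 0, "wz": 0, "hand": 0.2}
    - {"x": 0.0094, "y": 0, "z": -0.0034, "wx": 0, "wy": 0, "wz": 0, "hand": 0.2}
    - {"x": 0.0141, "y": 0, "z": -0.0051, "wx": 0, "wy": 0, "wz": 0, "hand": 0.2}
    - {"x": 0.0188, "y": 0, "z": -0.0068, "wx": 0, "wy": 0, "wz": 0, "hand": 0.2}
    - {"x": 0.0235, "y": 0, "z": -0.0086, "wx": 0, "wy": 0, "wz": 0, "hand": 0.2}
    - {"x": 0.0282, "y": 0, "z": -0.0103, "wx": 0, "wy": 0, "wz": 0, "hand": 0.2}
    - {"x": 0.0329, "y": 0, "z": -0.012, "wx": 0, "wy": 0, "wz": 0, "hand": 0.2}
    - {"x": 0.0376, "y": 0, "z": -0.0137, "wx": 0, "wy": 0, "wz": 0, "hand": 0.2}

```text
time: 9.12
tool_pos: [0.6102, -0.0375, 0.0388]
tool_rot: [3.14, 0.349, 1.446]
contact_force: [-1.0, -5.2, -2.3]
opening: 0.0376
```

move_arm:
  deltas:
    - {"x": 0.0047, "y": 0, "z": -0.0017, "wx": 0, "wy": 0, "wz": 0, "hand": 0.2}
    - {"x": 0.0094, "y": 0, "z": -0.0034, "wx": 0, "wy": 0, "wz": 0, "hand": 0.2}
    - {"x": 0.0141, "y": 0, "z": -0.0051, "wx": 0, "wy": 0, "wz": 0, "hand": 0.2}
    - {"x": 0.0188, "y": 0, "z": -0.0068, "wx": 0, "wy": 0, "wz": 0, "hand": 0.2}
    - {"x": 0.0235, "y": 0, "z": -0.0086, "wx": 0, "wy": 0, "wz": 0, "hand": 0.2}
    - {"x": 0.0282, "y": 0, "z": -0.0103, "wx": 0, "wy": 0, "wz": 0, "hand": 0.2}
    - {"x": 0.0329, "y": 0, "z": -0.012, "wx": 0, "wy": 0, "wz": 0, "hand": 0.2}
    - {"x": 0.0376, "y": 0, "z": -0.0137, "wx": 0, "wy": 0, "wz": 0, "hand": 0.2}

```text
time: 10.12
tool_pos: [0.6148, 0.0013, 0.0388]
tool_rot: [3.141, 0.351, 1.446]
contact_force: [-1.0, -9.1, -2.1]
opening: 0.0376
```

move_arm:
  deltas:
    - {"x": 0.0038, "y": 0, "z": -0.0014, "wx": 0, "wy": 0, "wz": 0, "hand": 0.2}
    - {"x": 0.0075, "y": 0, "z": -0.0027, "wx": 0, "wy": 0, "wz": 0, "hand": 0.2}
    - {"x": 0.0113, "y": 0, "z": -0.0041, "wx": 0, "wy": 0, "wz": 0, "hand": 0.2}
    - {"x": 0.015, "y": 0, "z": -0.0055, "wx": 0, "wy": 0, "wz": 0, "hand": 0.2}
    - {"x": 0.0188, "y": 0, "z": -0.0068, "wx": 0, "wy": 0, "wz": 0, "hand": 0.2}
    - {"x": 0.0226, "y": 0, "z": -0.0082, "wx": 0, "wy": 0, "wz": 0, "hand": 0.2}
    - {"x": 0.0263, "y": 0, "z": -0.0096, "wx": 0, "wy": 0, "wz": 0, "hand": 0.2}
    - {"x": 0.0301, "y": 0, "z": -0.0109, "wx": 0, "wy": 0, "wz": 0, "hand": 0.2}

```text
time: 11.12
tool_pos: [0.619, 0.034, 0.0386]
tool_rot: [3.14, 0.349, 1.446]
contact_force: [0.8, -1.9, -1.4]
opening: 0.0381
```

move_arm:
  deltas:
    - {"x": 0.0038, "y": 0, "z": -0.0014, "wx": 0, "wy": 0, "wz": 0, "hand": 0.2}
    - {"x": 0.0075, "y": 0, "z": -0.0027, "wx": 0, "wy": 0, "wz": 0, "hand": 0.2}
    - {"x": 0.0113, "y": 0, "z": -0.0041, "wx": 0, "wy": 0, "wz": 0, "hand": 0.2}
    - {"x": 0.015, "y": 0, "z": -0.0055, "wx": 0, "wy": 0, "wz": 0, "hand": 0.2}
    - {"x": 0.0188, "y": 0, "z": -0.0068, "wx": 0, "wy": 0, "wz": 0, "hand": 0.2}
    - {"x": 0.0226, "y": 0, "z": -0.0082, "wx": 0, "wy": 0, "wz": 0, "hand": 0.2}
    - {"x": 0.0263, "y": 0, "z": -0.0096, "wx": 0, "wy": 0, "wz": 0, "hand": 0.2}
    - {"x": 0.0301, "y": 0, "z": -0.0109, "wx": 0, "wy": 0, "wz": 0, "hand": 0.2}

```text
time: 12.12
tool_pos: [0.623, 0.0658, 0.0386]
tool_rot: [3.14, 0.349, 1.446]
contact_force: [-0.2, -0.3, -1.2]
opening: 0.0384
```

```bash
python3 -c "
from h import *
import cv2
delta(rack(-.106-.17,0,.0385),82.95,-20)
im=viewer.read_camera('top')[:,:,::-1]; cv2.imwrite('pics/t2.png',cv2.resize(im[120:290,260:500],None,fx=3,fy=3,interpolation=2))
"
```

```text
t 12.125 pos [0.623  0.0658 0.0386] F [-0.23 -0.33 -1.21] op 0.0384
delta [ 0.0108 -0.001  -0.0038] rot [ 0.04 -0.01 -0.11]
```

View pics/t2.png

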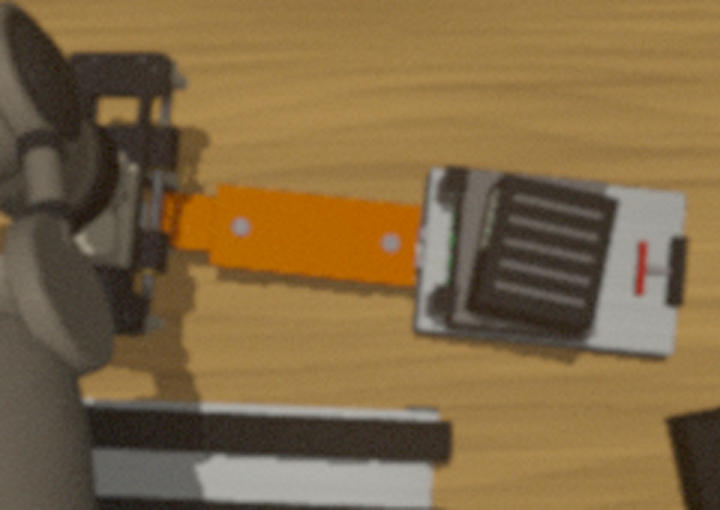

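The plate's rear edge at (415,245) is just clear of the deck's front edge at (425), and the modules stand stacked on the deck. I'll draw it 8 mm further, set the foot on the rail, release and rise.

move_arm:
  deltas:
    - {"x": 0.0038, "y": 0, "z": -0.0014, "wx": 0, "wy": 0, "wz": 0, "hand": 0.2}
    - {"x": 0.0075, "y": 0, "z": -0.0027, "wx": 0, "wy": 0, "wz": 0, "hand": 0.2}
    - {"x": 0.0078, "y": 0, "z": -0.002, "wx": 0, "wy": 0, "wz": 0, "hand": 0.2}
    - {"x": 0.0081, "y": 0, "z": -0.0011, "wx": 0, "wy": 0, "wz": 0, "hand": 0.2}
    - {"x": 0.0083, "y": 0, "z": -0.0006, "wx": 0, "wy": 0, "wz": 0, "hand": 0.2}
    - {"x": 0.0083, "y": 0, "z": -0.0006, "wx": 0, "wy": 0, "wz": 0, "hand": 0.2}

```text
time: 12.92
tool_pos: [0.6242, 0.0737, 0.0371]
tool_rot: [3.139, 0.349, 1.445]
contact_force: [-1.5, 3.0, 4.5]
opening: 0.0382
```

move_arm:
  deltas:
    - {"x": 0, "y": 0, "z": 0, "wx": 0, "wy": 0, "wz": 0, "hand": 0.55}
    - {"x": 0, "y": 0, "z": 0, "wx": 0, "wy": 0, "wz": 0, "hand": 0.7}
    - {"x": 0, "y": 0, "z": 0, "wx": 0, "wy": 0, "wz": 0, "hand": 1}
    - {"x": 0, "y": 0, "z": 0, "wx": 0, "wy": 0, "wz": 0, "hand": 1}
    - {"x": -0.007, "y": 0, "z": -0.019, "wx": 0, "wy": 0, "wz": 0, "hand": 1}
    - {"x": -0.017, "y": 0, "z": -0.047, "wx": 0, "wy": 0, "wz": 0, "hand": 1}
    - {"x": -0.034, "y": 0, "z": -0.094, "wx": 0, "wy": 0, "wz": 0, "hand": 1}
    - {"x": -0.034, "y": 0, "z": -0.094, "wx": 0, "wy": 0, "wz": 0, "hand": 1}

```text
time: 13.92
tool_pos: [0.6267, 0.0741, 0.1426]
tool_rot: [3.129, 0.346, 1.442]
contact_force: [0.3, 0.8, 0.6]
opening: 0.0917
```

```bash
python3 -c "
from h import *
import cv2
delta(rack(-.20,0,.14),82.95,0)
"
```

```text
t 13.925 pos [0.6267 0.0741 0.1426] F [0.33 0.84 0.57] op 0.0917
delta [-0.0681 -0.0035  0.0272] rot [ 0.64 19.84 -0.19]
```

move_arm:
  deltas:
    - {"x": -0.015, "y": -0.001, "z": 0, "wx": 0.2, "wy": 7, "wz": 0, "hand": 1}
    - {"x": -0.03, "y": -0.003, "z": 0, "wx": 0.6, "wy": 14, "wz": -0.2, "hand": 1}
    - {"x": -0.045, "y": -0.0035, "z": 0, "wx": 0.6, "wy": 19.8, "wz": -0.2, "hand": 1}
    - {"x": -0.057, "y": -0.0035, "z": 0, "wx": 0.6, "wy": 19.8, "wz": -0.2, "hand": 1}
    - {"x": -0.057, "y": -0.0035, "z": 0, "wx": 0.6, "wy": 19.8, "wz": -0.2, "hand": 1}

```text
time: 14.55
tool_pos: [0.6138, 0.0204, 0.1561]
tool_rot: [-3.132, 0.005, 1.447]
contact_force: [0.0, -0.1, 0.4]
opening: 0.0917
```

```bash
python3 -c "
from h import *
import cv2,pickle
delta(rack(-.188,0,.06),82.95,0)
P=viewer.camera_params('wrist');pickle.dump(P,open('w4.pkl','wb'))
cv2.imwrite('pics/w4.png',viewer.read_camera('wrist')[:,:,::-1])
for X in ((-.306,0,.04),(-.291,0,.056),(-.243,.03,.055),(-.243,-.03,.055),(-.093,0,.048)): print(proj('wrist',rack(*X),P).round(1))
"
```

```text
t 14.55 pos [0.6138 0.0204 0.1561] F [ 0.02 -0.1   0.4 ] op 0.0917
delta [-0.03    0.0036  0.0962] rot [-0.54  0.29 -0.05]
[325.1 115.5]
[325.1 136.8]
[363.8 201.6]
[285.8 201.4]
[324.  362.3]
```

View pics/w4.png

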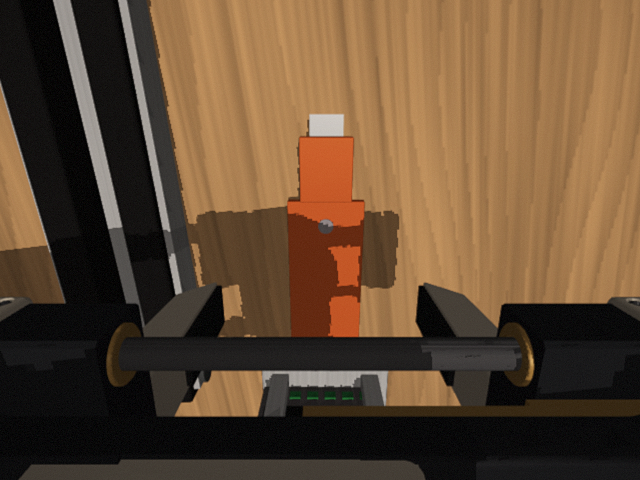

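```bash
python3 -c "
from h import *
delta(rack(-.188,.0013,.0455),82.95,2.7)
"
```

```text
t 14.6 pos [0.6137 0.0215 0.1557] F [-0.64 -0.08  0.71] op 0.0918
delta [-0.031   0.0052  0.1103] rot [-0.57  2.96  0.01]
```

move_arm:
  deltas:
    - {"x": -0.015, "y": 0.003, "z": 0.03, "wx": -0.5, "wy": 2, "wz": 0, "hand": 1}
    - {"x": -0.031, "y": 0.005, "z": 0.06, "wx": -0.5, "wy": 2.9, "wz": 0, "hand": 1}
    - {"x": -0.031, "y": 0.005, "z": 0.08, "wx": -0.5, "wy": 2.9, "wz": 0, "hand": 1}
    - {"x": -0.031, "y": 0.005, "z": 0.095, "wx": -0.5, "wy": 2.9, "wz": 0, "hand": 1}
    - {"x": -0.031, "y": 0.005, "z": 0.105, "wx": -0.5, "wy": 2.9, "wz": 0, "hand": 1}
    - {"x": -0.031, "y": 0.005, "z": 0.105, "wx": -0.5, "wy": 2.9, "wz": 0, "hand": 1}

```text
time: 15.35
tool_pos: [0.6136, -0.0099, 0.0503]
tool_rot: [-3.14, -0.047, 1.449]
contact_force: [-0.5, -0.1, 0.9]
opening: 0.0922
```

```bash
python3 -c "
from h import *
delta(rack(-.188,.0013,.0455),82.95,2.7)
"
```

```text
t 15.35 pos [ 0.6136 -0.0099  0.0503] F [-0.5  -0.1   0.93] op 0.0922
delta [-0.0006  0.0004  0.0047] rot [-0.12  0.    0.05]
```

Now down the last 4.7 mm, then close.

move_arm:
  grip_force: 30
  deltas:
    - {"x": 0, "y": 0, "z": 0.0047, "wx": -0.1, "wy": 0, "wz": 0, "hand": 0.75}
    - {"x": 0, "y": 0, "z": 0.0047, "wx": -0.1, "wy": 0, "wz": 0, "hand": 0.72}
    - {"x": 0, "y": 0, "z": 0.0047, "wx": -0.1, "wy": 0, "wz": 0, "hand": 0.69}
    - {"x": 0, "y": 0, "z": 0.0047, "wx": -0.1, "wy": 0, "wz": 0, "hand": 0.66}
    - {"x": 0, "y": 0, "z": 0.0047, "wx": -0.1, "wy": 0, "wz": 0, "hand": 0.63}
    - {"x": 0, "y": 0, "z": 0.0047, "wx": -0.1, "wy": 0, "wz": 0, "hand": 0.4}
    - {"x": 0, "y": 0, "z": 0.0047, "wx": -0.1, "wy": 0, "wz": 0, "hand": 0.4}
    - {"x": 0, "y": 0, "z": 0.0047, "wx": -0.1, "wy": 0, "wz": 0, "hand": 0.4}

```text
time: 16.35
tool_pos: [0.6138, -0.0105, 0.0461]
tool_rot: [3.141, -0.047, 1.448]
contact_force: [0.5, 0.5, 0.1]
opening: 0.0373
```

move_arm:
  deltas:
    - {"x": 0, "y": 0, "z": -0.005, "wx": 0, "wy": 0, "wz": 0, "hand": 0.4}
    - {"x": 0, "y": 0, "z": -0.015, "wx": 0, "wy": 0, "wz": 0, "hand": 0.4}
    - {"x": 0, "y": 0, "z": -0.03, "wx": 0, "wy": -1.4, "wz": 0, "hand": 0.4}
    - {"x": 0, "y": 0, "z": -0.045, "wx": 0, "wy": -2.7, "wz": 0, "hand": 0.4}
    - {"x": 0, "y": 0, "z": -0.055, "wx": 0, "wy": -2.7, "wz": 0, "hand": 0.4}
    - {"x": 0, "y": 0, "z": -0.06, "wx": 0, "wy": -2.7, "wz": 0, "hand": 0.4}
    - {"x": 0, "y": 0, "z": -0.06, "wx": 0, "wy": -2.7, "wz": 0, "hand": 0.4}

```text
time: 17.23
tool_pos: [0.6135, -0.0134, 0.1063]
tool_rot: [3.14, -0.0, 1.447]
contact_force: [0.5, -0.0, 0.0]
opening: 0.0368
```

```bash
python3 -c "
from h import *
import cv2
s=monitor.observe()
# conveyor target: TCP sits at plate x=-.020; keep plate direction
c=np.radians(-93.78); C=np.array([.4368,.0688]); X=C+(-.020)*np.array([np.cos(c),np.sin(c)])
print(X, s['torque'].round(2)); delta(np.r_[X,.1],-93.78+180,0)
P=viewer.camera_params('wrist')
cv2.imwrite('pics/w5.png',viewer.read_camera('wrist')[:,:,::-1])
cv2.imwrite('pics/s5.png',viewer.read_camera('scene')[180:320,140:460,::-1].repeat(2,0).repeat(2,1))
"
```

```text
[0.43811851 0.08875649] [-0.1   0.08  0.01]
t 17.225 pos [ 0.6135 -0.0134  0.1063] F [ 0.5  -0.04  0.02] op 0.0368
delta [ 0.0798 -0.1866  0.0061] rot [ 0.07 -0.01 -3.29]
```

View pics/w5.png

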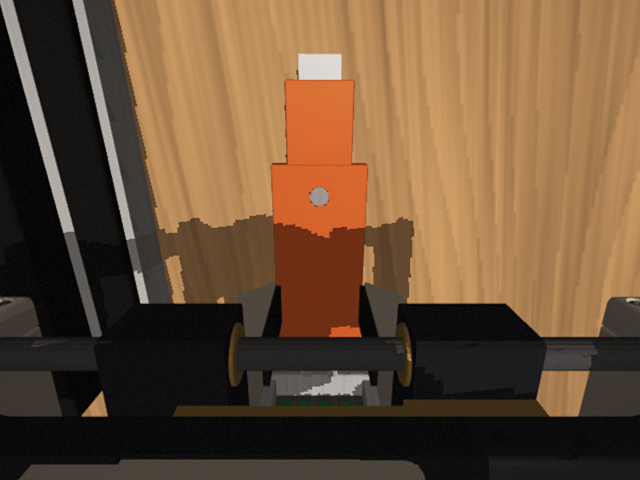

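```bash
python3 -c "
from h import *
P=viewer.camera_params('wrist')
for X in ((-.306,0,.04),(-.291,-.02,.056),(-.291,.02,.056),(-.243,.03,.055),(-.243,-.03,.055)): print(X,proj('wrist',rack(*X),P).round(1), proj('wrist',rack(*X)+[0,0,.06],P).round(1))
"
```

```text
(-0.306, 0, 0.04) [318.9  55.3] [318.6  30.8]
(-0.291, -0.02, 0.056) [283.8  79.2] [270.4  61.8]
(-0.291, 0.02, 0.056) [353.9  79.3] [366.6  61.9]
(-0.243, 0.03, 0.055) [367.8 164.5] [384.2 177.7]
(-0.243, -0.03, 0.055) [269.9 164.4] [252.9 177.6]
```

View pics/s5.png

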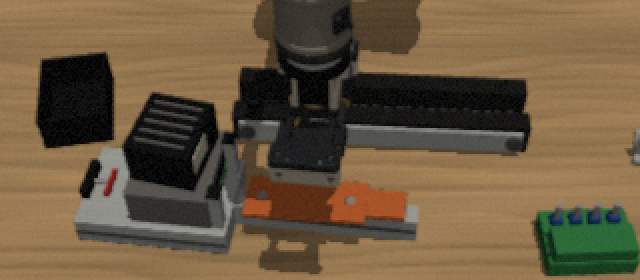

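The scene view shows the plate still lying on the rail. The fingers closed to 37 mm, so they slipped over its edge because the grip was too shallow. I'll reopen and grip deeper.

move_arm:
  deltas:
    - {"x": 0, "y": 0, "z": 0, "wx": 0, "wy": 0, "wz": 0, "hand": 1}
    - {"x": 0, "y": 0, "z": 0, "wx": 0, "wy": 2.7, "wz": 0, "hand": 1}
    - {"x": 0, "y": 0, "z": 0, "wx": 0, "wy": 2.7, "wz": 0, "hand": 1}
    - {"x": 0, "y": 0, "z": 0, "wx": 0, "wy": 2.7, "wz": 0, "hand": 1}

```text
time: 17.82
tool_pos: [0.6134, -0.0133, 0.1059]
tool_rot: [3.141, -0.047, 1.447]
contact_force: [-0.3, 0.0, -0.1]
opening: 0.0724
```

```bash
python3 -c "
from h import *
delta(rack(-.188,.0013,.0384),82.95,2.7)
"
```

```text
t 17.825 pos [ 0.6134 -0.0133  0.1059] F [-0.33  0.02 -0.09] op 0.0724
delta [-0.      0.0001  0.0675] rot [ 0.03  0.03 -0.03]
```

move_arm:
  deltas:
    - {"x": 0, "y": 0, "z": 0.005, "wx": 0, "wy": 0, "wz": 0, "hand": 1}
    - {"x": 0, "y": 0, "z": 0.015, "wx": 0, "wy": 0, "wz": 0, "hand": 1}
    - {"x": 0, "y": 0, "z": 0.03, "wx": 0, "wy": 0, "wz": 0, "hand": 1}
    - {"x": 0, "y": 0, "z": 0.045, "wx": 0, "wy": 0, "wz": 0, "hand": 1}
    - {"x": 0, "y": 0, "z": 0.06, "wx": 0, "wy": 0, "wz": 0, "hand": 0.8}
    - {"x": 0, "y": 0, "z": 0.0675, "wx": 0, "wy": 0, "wz": 0, "hand": 0.72}
    - {"x": 0, "y": 0, "z": 0.0675, "wx": 0, "wy": 0, "wz": 0, "hand": 0.69}
    - {"x": 0, "y": 0, "z": 0.0675, "wx": 0, "wy": 0, "wz": 0, "hand": 0.68}

```text
time: 18.82
tool_pos: [0.6143, -0.0102, 0.0391]
tool_rot: [3.14, -0.047, 1.448]
contact_force: [0.2, -1.1, -0.2]
opening: 0.0628
```

move_arm:
  grip_force: 30
  deltas:
    - {"x": 0, "y": 0, "z": 0, "wx": 0, "wy": 0, "wz": 0, "hand": 0.65}
    - {"x": 0, "y": 0, "z": 0, "wx": 0, "wy": 0, "wz": 0, "hand": 0.62}
    - {"x": 0, "y": 0, "z": 0, "wx": 0, "wy": 0, "wz": 0, "hand": 0.59}
    - {"x": 0, "y": 0, "z": 0, "wx": 0, "wy": 0, "wz": 0, "hand": 0.5}
    - {"x": 0, "y": 0, "z": 0, "wx": 0, "wy": 0, "wz": 0, "hand": 0.5}

```text
time: 19.45
tool_pos: [0.6139, -0.0101, 0.0386]
tool_rot: [3.141, -0.047, 1.448]
contact_force: [-0.7, -0.4, 0.4]
opening: 0.0463
```

```bash
python3 -c "
from h import *
import cv2
P=viewer.camera_params('wrist')
im=viewer.read_camera('wrist')[:,:,::-1]
im2=viewer.read_camera('scene')[180:320,200:400,::-1]
a=cv2.resize(im[:,120:520],(500,600)); b=cv2.resize(im2,(300,210))
o=np.zeros((600,800,3),np.uint8);o[:,:500]=a;o[:210,500:]=b
t=viewer.read_camera('top')[140:260,280:440,::-1];o[220:445,500:]=cv2.resize(t,(300,225))
cv2.imwrite('pics/c6.png',o)
for X in ((-.306,0,.04),(-.291,-.02,.056),(-.291,.02,.056),(-.243,.03,.055),(-.243,-.03,.055)): 
  u=proj('wrist',rack(*X),P); print(X,((u-[120,0])*1.25).round(1))
"
```

```text
(-0.306, 0, 0.04) [247.3  48.3]
(-0.291, -0.02, 0.056) [186.5  85. ]
(-0.291, 0.02, 0.056) [307.7  85.1]
(-0.243, 0.03, 0.055) [330.9 231.1]
(-0.243, -0.03, 0.055) [163.4 230.9]
```

View pics/c6.png

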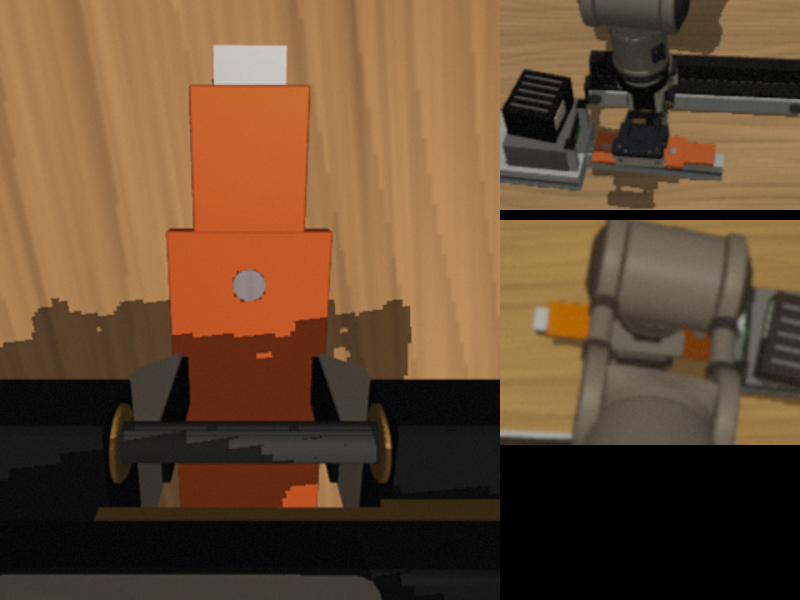

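move_arm:
  deltas:
    - {"x": 0, "y": 0, "z": -0.01, "wx": 0, "wy": 0, "wz": 0, "hand": 1}
    - {"x": 0, "y": 0, "z": -0.02, "wx": 0, "wy": 0, "wz": 0, "hand": 1}
    - {"x": 0, "y": 0, "z": -0.02, "wx": 0, "wy": 0, "wz": 0, "hand": 1}
    - {"x": 0, "y": 0, "z": -0.02, "wx": 0, "wy": 0, "wz": 0, "hand": 1}
    - {"x": 0, "y": 0, "z": -0.02, "wx": 0, "wy": 0, "wz": 0, "hand": 1}
    - {"x": 0, "y": 0, "z": -0.01, "wx": 0, "wy": 0, "wz": 0, "hand": 1}
    - {"x": 0, "y": 0, "z": 0, "wx": 0, "wy": 0, "wz": 0, "hand": 1}
    - {"x": 0, "y": 0, "z": 0.009, "wx": 0, "wy": 0, "wz": 0, "hand": 1}

```text
time: 20.6
tool_pos: [0.6135, -0.0096, 0.0284]
tool_rot: [-3.141, -0.047, 1.448]
contact_force: [-0.2, -0.7, -0.5]
opening: 0.0915
```

move_arm:
  grip_force: 30
  deltas:
    - {"x": 0, "y": 0, "z": 0, "wx": 0, "wy": 0, "wz": 0, "hand": 0.72}
    - {"x": 0, "y": 0, "z": 0, "wx": 0, "wy": 0, "wz": 0, "hand": 0.69}
    - {"x": 0, "y": 0, "z": 0, "wx": 0, "wy": 0, "wz": 0, "hand": 0.66}
    - {"x": 0, "y": 0, "z": 0, "wx": 0, "wy": 0, "wz": 0, "hand": 0.63}
    - {"x": 0, "y": 0, "z": 0, "wx": 0, "wy": 0, "wz": 0, "hand": 0.6}
    - {"x": 0, "y": 0, "z": 0, "wx": 0, "wy": 0, "wz": 0, "hand": 0.56}
    - {"x": 0, "y": 0, "z": 0, "wx": 0, "wy": 0, "wz": 0, "hand": 0.5}
    - {"x": 0, "y": 0, "z": 0, "wx": 0, "wy": 0, "wz": 0, "hand": 0.5}

```text
time: 21.6
tool_pos: [0.6141, -0.0097, 0.0299]
tool_rot: [3.14, -0.047, 1.448]
contact_force: [-0.8, 0.5, 4.0]
opening: 0.0581
```

Now it is gripped, at 58 mm opening. The pads begin well above the fingertips. I'll lift and level it.

move_arm:
  deltas:
    - {"x": 0, "y": 0, "z": -0.003, "wx": 0, "wy": 0, "wz": 0, "hand": 0.5}
    - {"x": 0, "y": 0, "z": -0.01, "wx": 0, "wy": 0, "wz": 0, "hand": 0.5}
    - {"x": 0, "y": 0, "z": -0.02, "wx": 0, "wy": 0, "wz": 0, "hand": 0.5}
    - {"x": 0, "y": 0, "z": -0.035, "wx": 0, "wy": -1.4, "wz": 0, "hand": 0.5}
    - {"x": 0, "y": 0, "z": -0.05, "wx": 0, "wy": -2.7, "wz": 0, "hand": 0.5}
    - {"x": 0, "y": 0, "z": -0.065, "wx": 0, "wy": -2.7, "wz": 0, "hand": 0.5}
    - {"x": 0, "y": 0, "z": -0.08, "wx": 0, "wy": -2.7, "wz": 0, "hand": 0.5}
    - {"x": 0, "y": 0, "z": -0.08, "wx": 0, "wy": -2.7, "wz": 0, "hand": 0.5}

```text
time: 22.6
tool_pos: [0.6143, -0.0137, 0.1113]
tool_rot: [3.138, -0.0, 1.447]
contact_force: [0.3, -0.5, -2.8]
opening: 0.0581
```

```bash
python3 -c "
from h import *
import cv2
s=monitor.observe(); print(s['torque'].round(2),s['contact_force'])
P=viewer.camera_params('wrist');im=viewer.read_camera('wrist')[:,:,::-1]; cv2.imwrite('pics/w7.png',im)
# orange mask: columns range per row
hsv=cv2.cvtColor(im,cv2.COLOR_BGR2HSV);m=cv2.inRange(hsv,(3,180,60),(12,255,255))
for v in range(30,330,15):
  c=np.flatnonzero(m[v]); print(v,len(c),c.min() if len(c) else '',c.max() if len(c) else '')
c=np.radians(-93.78); C=np.array([.4368,.0688]); X=C+(-.020)*np.array([np.cos(c),np.sin(c)])
delta(np.r_[X,.11],-93.78+180,0)
"
```

```text
[-0.08  0.06  0.01] [ 0.26646784 -0.45666781 -2.82212811]
30 0  
45 0  
60 0  
75 102 270 371
90 100 271 370
105 99 271 369
120 98 272 369
135 97 272 368
150 95 273 367
165 95 273 367
180 93 274 366
195 139 251 389
210 137 252 388
225 113 252 387
240 110 253 387
255 132 254 385
270 130 255 384
285 129 256 384
300 125 258 382
315 123 259 381
t 22.65 pos [ 0.6137 -0.0136  0.1102] F [-0.16 -0.24 -1.6 ] op 0.0583
delta [ 0.0799 -0.1868 -0.0002] rot [ 0.11 -0.01 -3.29]
```

```bash
cat >> h.py <<'E'
import cv2
def plate_pose():
    """plate pose in world from wrist view: tab-end and slab-front corners via mask edge lines"""
    P=viewer.camera_params('wrist');im=viewer.read_camera('wrist')
    m=cv2.inRange(cv2.cvtColor(im,cv2.COLOR_RGB2HSV),(3,180,60),(12,255,255))
    m[340:]=0; w=(m>0).sum(1); ext=[]
    rows=np.flatnonzero(w>60); v0=rows[0]
    L=np.array([np.flatnonzero(m[v])[0] for v in rows]);R=np.array([np.flatnonzero(m[v])[-1] for v in rows])+1
    j=np.argmax(np.diff(L)<-10)+1; v1=rows[j]
    a=slice(4,j-4); b=slice(j+4,j+90)
    at=lambda s,E,v: np.polyval(np.polyfit(rows[s],E[s],1),v)
    px=np.array([[at(a,L,v0),v0],[at(a,R,v0),v0],[at(b,L,v1),v1],[at(b,R,v1),v1]],float)-[.5,.5]
    ob=np.array([[-.123,-.02,.004],[-.123,.02,.004],[-.075,-.03,.004],[-.075,.03,.004]])
    ok,r,t=cv2.solvePnP(ob,px,np.array(P['camera_matrix']),None,flags=cv2.SOLVEPNP_IPPE)
    Rw=np.array(P['R']).T@cv2.Rodrigues(r)[0]; X=np.array(P['R']).T@(t[:,0]-P['t'])
    return px,X,Rw,Ro.from_matrix(Rw).as_euler('xyz',degrees=True)
E
python3 -c "
from h import *
px,X,Rw,e=plate_pose();print(px.round(1).tolist(),X.round(4),e.round(2))
s=monitor.observe();print('tcp in plate',Rw.T@(s['tool_pos']-X))"
```

```text
[[269.2, 64.5], [371.5, 64.5], [250.0, 185.5], [390.1, 185.5]] [ 0.6112 -0.0324  0.1195] [-175.07   21.61   -4.34]
tcp in plate [ 0.00424298 -0.01806294  0.01077158]
```

```bash
sed -i '/solvePnP/,$d' h.py
cat >> h.py <<'E'
    from scipy.optimize import least_squares
    def f(q):
        W=Ro.from_euler('ZY',[q[3],q[4]],degrees=True).apply(ob)+q[:3]
        return np.concatenate([proj('w',x,P)-p for x,p in zip(W,px)])
    s=monitor.observe(); y0=np.degrees(s['tool_rot'][2])-180
    r=least_squares(f,[*(s['tool_pos']+[0,-.02,.018]),y0,0],x_scale=[.01,.01,.01,1,1])
    return px,r.x,r.fun.round(1)
E
python3 -c "
from h import *
px,q,e=plate_pose();print(px.round(1).tolist(),q.round(4),e)
s=monitor.observe();print('tcp in plate',Ro.from_euler('ZY',q[3:],degrees=True).inv().apply(s['tool_pos']-q[:3]),np.degrees(s['tool_rot'][2])-180)"
```

```text
[[269.2, 64.5], [371.5, 64.5], [250.0, 185.5], [390.1, 185.5]] [ 6.10700e-01 -3.24000e-02  1.27900e-01 -9.70568e+01 -1.62660e+00] [ 0.5 -0.4 -0.6 -0.3  0.4  0.4 -0.2  0.5]
tcp in plate [-1.95646864e-02 -8.18132671e-05 -1.84337918e-02] -97.07578437333574
```

move_arm:
  deltas:
    - {"x": 0.01, "y": -0.025, "z": 0, "wx": 0, "wy": 0, "wz": -0.5, "hand": 0.5}
    - {"x": 0.024, "y": -0.057, "z": 0, "wx": 0, "wy": 0, "wz": -1, "hand": 0.5}
    - {"x": 0.039, "y": -0.09, "z": 0, "wx": 0, "wy": 0, "wz": -1.6, "hand": 0.5}
    - {"x": 0.053, "y": -0.125, "z": 0, "wx": 0, "wy": 0, "wz": -2.2, "hand": 0.5}
    - {"x": 0.066, "y": -0.157, "z": 0, "wx": 0, "wy": 0, "wz": -2.8, "hand": 0.5}
    - {"x": 0.074, "y": -0.177, "z": 0, "wx": 0, "wy": 0, "wz": -3.3, "hand": 0.5}
    - {"x": 0.078, "y": -0.1846, "z": 0, "wx": 0, "wy": 0, "wz": -3.3, "hand": 0.5}
    - {"x": 0.078, "y": -0.1846, "z": 0, "wx": 0, "wy": 0, "wz": -3.3, "hand": 0.5}

```text
time: 23.75
tool_pos: [0.44, 0.0867, 0.1093]
tool_rot: [3.141, 0.0, 1.505]
contact_force: [-0.7, -0.3, -1.5]
opening: 0.0578
```

```bash
python3 -c "
from h import *
px,q,e=plate_pose();print(px.round(1).tolist(),q.round(4),e)
c=np.radians(-93.78);C=np.array([.4388,.0668]);ax=np.array([np.cos(c),np.sin(c)]);ay=np.array([-ax[1],ax[0]])
print('plate in conv',(q[:2]-C)@ax,(q[:2]-C)@ay)
P=viewer.camera_params('wrist');im=viewer.read_camera('wrist')
cv2.imwrite('pics/w8.png',im[:,:,::-1])
for x in (-.2,-.16,-.14):
  for y in (-.053,-.047,-.017,.017,.047,.053):
    w=C+ax*x+ay*y; print(x,y,proj('w',np.r_[w,.05],P).round(1))
delta(np.r_[C-.0196*ax,.11],-93.78+180,0)
"
```

```text
[[268.8, 64.5], [372.2, 64.5], [249.6, 185.5], [390.0, 185.5]] [ 4.38500e-01  6.78000e-02  1.25900e-01 -9.38203e+01 -2.13400e-01] [ 0.6 -0.7 -0.9 -0.4  0.7  0.5 -0.4  0.8]
plate in conv -0.00095080320612684 -0.0003985864629584365
-0.2 -0.053 [220.9 -68.5]
-0.2 -0.047 [232.1 -68.4]
-0.2 -0.017 [288.  -68.3]
-0.2 0.017 [351.4 -68.1]
-0.2 0.047 [407.2 -68. ]
-0.2 0.053 [418.4 -68. ]
-0.16 -0.053 [226.4  16.2]
-0.16 -0.047 [237.   16.2]
-0.16 -0.017 [289.7  16.3]
-0.16 0.017 [349.5  16.4]
-0.16 0.047 [402.2  16.5]
-0.16 0.053 [412.7  16.6]
-0.14 -0.053 [228.9  55. ]
-0.14 -0.047 [239.2  55. ]
-0.14 -0.017 [290.5  55.1]
-0.14 0.017 [348.6  55.2]
-0.14 0.047 [399.8  55.3]
-0.14 0.053 [410.1  55.3]
t 23.85 pos [0.4407 0.0864 0.1093] F [ 0.4   0.71 -1.36] op 0.0584
delta [-0.0001 -0.0006 -0.0007] rot [ 0.08  0.   -0.  ]
```

View pics/w8.png

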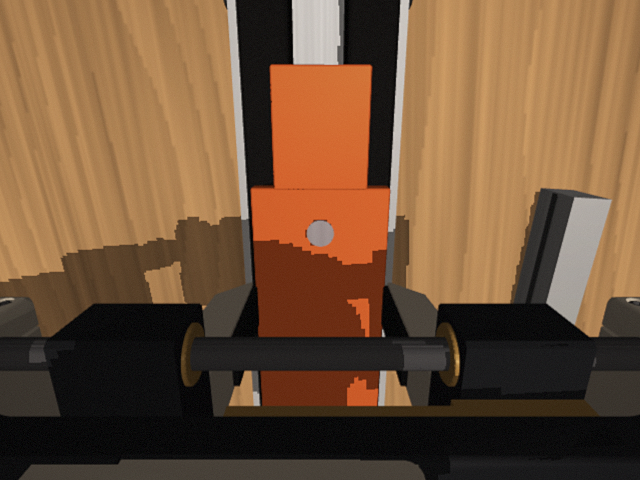

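The plate is centred over the conveyor: belt edges at about 237/293 and 344/400 in row 16, as predicted, with the plate at 0 ± 1 mm. Lowering with feel.

move_arm:
  deltas:
    - {"x": 0, "y": 0, "z": 0.015, "wx": 0, "wy": 0, "wz": 0, "hand": 0.5}
    - {"x": 0, "y": 0, "z": 0.03, "wx": 0, "wy": 0, "wz": 0, "hand": 0.5}
    - {"x": 0, "y": 0, "z": 0.043, "wx": 0, "wy": 0, "wz": 0, "hand": 0.5}
    - {"x": 0, "y": 0, "z": 0.051, "wx": 0, "wy": 0, "wz": 0, "hand": 0.5}
    - {"x": 0, "y": 0, "z": 0.055, "wx": 0, "wy": 0, "wz": 0, "hand": 0.5}
    - {"x": 0, "y": 0, "z": 0.055, "wx": 0, "wy": 0, "wz": 0, "hand": 0.5}

```text
time: 24.6
tool_pos: [0.44, 0.0867, 0.0543]
tool_rot: [3.141, -0.0, 1.505]
contact_force: [0.5, 0.4, -1.7]
opening: 0.0583
```

move_arm:
  deltas:
    - {"x": 0, "y": 0, "z": 0.001, "wx": 0, "wy": 0, "wz": 0, "hand": 0.5}
    - {"x": 0, "y": 0, "z": 0.002, "wx": 0, "wy": 0, "wz": 0, "hand": 0.5}
    - {"x": 0, "y": 0, "z": 0.002, "wx": 0, "wy": 0, "wz": 0, "hand": 0.5}

```text
time: 24.98
tool_pos: [0.4399, 0.0867, 0.0525]
tool_rot: [3.14, -0.0, 1.505]
contact_force: [0.1, 0.0, -2.7]
opening: 0.0584
```

move_arm:
  deltas:
    - {"x": 0, "y": 0, "z": 0.001, "wx": 0, "wy": 0, "wz": 0, "hand": 0.5}
    - {"x": 0, "y": 0, "z": 0.002, "wx": 0, "wy": 0, "wz": 0, "hand": 0.5}
    - {"x": 0, "y": 0, "z": 0.002, "wx": 0, "wy": 0, "wz": 0, "hand": 0.5}

```text
time: 25.35
tool_pos: [0.4398, 0.0867, 0.0503]
tool_rot: [3.141, -0.0, 1.505]
contact_force: [-0.3, -0.1, -2.6]
opening: 0.0581
```

move_arm:
  deltas:
    - {"x": 0, "y": 0, "z": 0.001, "wx": 0, "wy": 0, "wz": 0, "hand": 0.5}
    - {"x": 0, "y": 0, "z": 0.001, "wx": 0, "wy": 0, "wz": 0, "hand": 0.5}

```text
time: 25.6
tool_pos: [0.4398, 0.0867, 0.0493]
tool_rot: [3.141, -0.0, 1.505]
contact_force: [0.7, 0.1, -2.2]
opening: 0.0585
```

move_arm:
  deltas:
    - {"x": 0, "y": 0, "z": 0.001, "wx": 0, "wy": 0, "wz": 0, "hand": 0.5}
    - {"x": 0, "y": 0, "z": 0.001, "wx": 0, "wy": 0, "wz": 0, "hand": 0.5}

```text
time: 25.85
tool_pos: [0.4398, 0.0867, 0.0483]
tool_rot: [3.141, -0.0, 1.505]
contact_force: [-0.3, -0.7, -1.8]
opening: 0.0579
```

The tips aren't touching yet: the fingers end higher at this opening. I'll keep feeling downwards.

move_arm:
  deltas:
    - {"x": 0, "y": 0, "z": 0.001, "wx": 0, "wy": 0, "wz": 0, "hand": 0.5}
    - {"x": 0, "y": 0, "z": 0.002, "wx": 0, "wy": 0, "wz": 0, "hand": 0.5}
    - {"x": 0, "y": 0, "z": 0.002, "wx": 0, "wy": 0, "wz": 0, "hand": 0.5}

```text
time: 26.22
tool_pos: [0.4398, 0.0867, 0.0463]
tool_rot: [3.141, -0.0, 1.505]
contact_force: [0.0, 0.4, -1.9]
opening: 0.0582
```

move_arm:
  deltas:
    - {"x": 0, "y": 0, "z": 0.001, "wx": 0, "wy": 0, "wz": 0, "hand": 0.5}
    - {"x": 0, "y": 0, "z": 0.0015, "wx": 0, "wy": 0, "wz": 0, "hand": 0.5}
    - {"x": 0, "y": 0, "z": 0.0015, "wx": 0, "wy": 0, "wz": 0, "hand": 0.5}

```text
time: 26.6
tool_pos: [0.4398, 0.0867, 0.0448]
tool_rot: [3.141, -0.0, 1.505]
contact_force: [0.7, -0.0, -1.8]
opening: 0.0584
```

move_arm:
  deltas:
    - {"x": 0, "y": 0, "z": 0.001, "wx": 0, "wy": 0, "wz": 0, "hand": 0.5}
    - {"x": 0, "y": 0, "z": 0.002, "wx": 0, "wy": 0, "wz": 0, "hand": 0.5}
    - {"x": 0, "y": 0, "z": 0.002, "wx": 0, "wy": 0, "wz": 0, "hand": 0.5}

```text
time: 26.98
tool_pos: [0.4398, 0.0867, 0.0428]
tool_rot: [3.141, -0.0, 1.505]
contact_force: [-0.6, -0.0, -2.9]
opening: 0.058
```

move_arm:
  deltas:
    - {"x": 0, "y": 0, "z": 0.001, "wx": 0, "wy": 0, "wz": 0, "hand": 0.5}
    - {"x": 0, "y": 0, "z": 0.0015, "wx": 0, "wy": 0, "wz": 0, "hand": 0.5}
    - {"x": 0, "y": 0, "z": 0.0015, "wx": 0, "wy": 0, "wz": 0, "hand": 0.5}

```text
time: 27.35
tool_pos: [0.4399, 0.0867, 0.0414]
tool_rot: [3.141, -0.0, 1.505]
contact_force: [0.9, -0.3, -2.3]
opening: 0.0583
```

move_arm:
  deltas:
    - {"x": 0, "y": 0, "z": 0.001, "wx": 0, "wy": 0, "wz": 0, "hand": 0.5}
    - {"x": 0, "y": 0, "z": 0.0015, "wx": 0, "wy": 0, "wz": 0, "hand": 0.5}
    - {"x": 0, "y": 0, "z": 0.0015, "wx": 0, "wy": 0, "wz": 0, "hand": 0.5}

```text
time: 27.72
tool_pos: [0.4399, 0.0867, 0.0399]
tool_rot: [3.141, -0.0, 1.505]
contact_force: [-0.3, 0.2, -1.5]
opening: 0.0585
```

move_arm:
  deltas:
    - {"x": 0, "y": 0, "z": 0.001, "wx": 0, "wy": 0, "wz": 0, "hand": 0.5}
    - {"x": 0, "y": 0, "z": 0.001, "wx": 0, "wy": 0, "wz": 0, "hand": 0.5}

```text
time: 27.98
tool_pos: [0.4398, 0.0867, 0.0388]
tool_rot: [3.141, -0.0, 1.505]
contact_force: [0.4, -0.1, -1.5]
opening: 0.0582
```

move_arm:
  deltas:
    - {"x": 0, "y": 0, "z": 0.001, "wx": 0, "wy": 0, "wz": 0, "hand": 0.5}
    - {"x": 0, "y": 0, "z": 0.001, "wx": 0, "wy": 0, "wz": 0, "hand": 0.5}

```text
time: 28.22
tool_pos: [0.4398, 0.0867, 0.0378]
tool_rot: [3.141, -0.0, 1.505]
contact_force: [-0.2, 0.5, -2.0]
opening: 0.0579
```

move_arm:
  deltas:
    - {"x": 0, "y": 0, "z": 0.001, "wx": 0, "wy": 0, "wz": 0, "hand": 0.5}
    - {"x": 0, "y": 0, "z": 0.001, "wx": 0, "wy": 0, "wz": 0, "hand": 0.5}

```text
time: 28.48
tool_pos: [0.4399, 0.0867, 0.0368]
tool_rot: [3.141, -0.0, 1.505]
contact_force: [-0.0, 0.1, -1.2]
opening: 0.0582
```

move_arm:
  deltas:
    - {"x": 0, "y": 0, "z": 0.0005, "wx": 0, "wy": 0, "wz": 0, "hand": 0.5}
    - {"x": 0, "y": 0, "z": 0.0008, "wx": 0, "wy": 0, "wz": 0, "hand": 0.5}

```text
time: 28.72
tool_pos: [0.4399, 0.0867, 0.0361]
tool_rot: [3.141, -0.0, 1.505]
contact_force: [-0.4, 0.6, -2.2]
opening: 0.0583
```

move_arm:
  deltas:
    - {"x": 0, "y": 0, "z": 0.0005, "wx": 0, "wy": 0, "wz": 0, "hand": 0.5}
    - {"x": 0, "y": 0, "z": 0.0008, "wx": 0, "wy": 0, "wz": 0, "hand": 0.5}

```text
time: 28.98
tool_pos: [0.4399, 0.0867, 0.0357]
tool_rot: [3.141, -0.0, 1.505]
contact_force: [-2.9, 0.3, 7.3]
opening: 0.0583
```

Contact at 7 N: the plate lies on the belts. Now I'll ease off, release and rise.

move_arm:
  deltas:
    - {"x": 0, "y": 0, "z": -0.0006, "wx": 0, "wy": 0, "wz": 0, "hand": 0.5}
    - {"x": 0, "y": 0, "z": -0.0006, "wx": 0, "wy": 0, "wz": 0, "hand": 0.7}
    - {"x": 0, "y": 0, "z": -0.0006, "wx": 0, "wy": 0, "wz": 0, "hand": 0.75}
    - {"x": 0, "y": 0, "z": -0.001, "wx": 0, "wy": 0, "wz": 0, "hand": 0.8}
    - {"x": 0, "y": 0, "z": -0.003, "wx": 0, "wy": 0, "wz": 0, "hand": 0.85}
    - {"x": 0, "y": 0, "z": -0.01, "wx": 0, "wy": 0, "wz": 0, "hand": 0.9}
    - {"x": 0, "y": 0, "z": -0.03, "wx": 0, "wy": 0, "wz": 0, "hand": 0.9}
    - {"x": 0, "y": 0, "z": -0.07, "wx": 0, "wy": 0, "wz": 0, "hand": 0.9}

```text
time: 29.98
tool_pos: [0.4388, 0.0866, 0.1055]
tool_rot: [-3.139, 0.0, 1.505]
contact_force: [0.9, 0.2, -0.6]
opening: 0.0826
```

move_arm:
  deltas:
    - {"x": 0.02, "y": 0, "z": -0.05, "wx": 0, "wy": 0, "wz": 0, "hand": 1}
    - {"x": 0.07, "y": 0, "z": -0.08, "wx": 0, "wy": 0, "wz": 0, "hand": 1}
    - {"x": 0.07, "y": 0, "z": -0.08, "wx": 0, "wy": 0, "wz": 0, "hand": 1}
    - {"x": 0.07, "y": 0, "z": -0.08, "wx": 0, "wy": 0, "wz": 0, "hand": 1}

```text
time: 30.48
tool_pos: [0.4437, 0.1562, 0.1849]
tool_rot: [-3.141, 0.001, 1.506]
contact_force: [1.2, -0.3, 0.0]
opening: 0.0917
```

```bash
python3 -c "
from h import *
delta(np.array([.44,.087,.1]),86.2,0)
o=np.zeros((600,800,3),np.uint8)
s=viewer.read_camera('scene')[170:330,140:480,::-1];t=viewer.read_camera('top')[150:320,110:550,::-1]; 
o[:300,:638]=cv2.resize(s,(638,300)); o[300:600,:776]=cv2.resize(t,(776,300)); cv2.imwrite('pics/end.png',o)
w=viewer.read_camera('wrist');cv2.imwrite('pics/wend.png',w[:,:,::-1])
try:
  px,q,e=plate_pose();c=np.radians(-93.78);C=np.array([.4388,.0668]);ax=np.array([np.cos(c),np.sin(c)]);ay=np.array([-ax[1],ax[0]])
  print(q.round(4),e,'conv',(q[:2]-C)@ax,(q[:2]-C)@ay)
except Exception as x: print(x)
"
```

```text
t 30.475 pos [0.4437 0.1562 0.1849] F [ 1.25 -0.27  0.01] op 0.0917
delta [-0.0692  0.0008  0.0849] rot [-0.01  0.04  0.09]
[ 4.42600e-01  1.32400e-01  1.34000e-02 -9.37160e+01  7.21654e+01] [ 4.   0.  -3.9 -0.  -3.8  0.   3.7 -0. ] conv -0.06571603977498666 -0.0005015674559654686
```

move_arm:
  deltas:
    - {"x": 0.06, "y": 0, "z": -0.01, "wx": 0, "wy": 0, "wz": 0, "hand": 1}
    - {"x": 0.12, "y": 0, "z": -0.02, "wx": 0, "wy": 0, "wz": 0, "hand": 1}
    - {"x": 0.17, "y": 0, "z": -0.02, "wx": 0, "wy": 0, "wz": 0, "hand": 1}
    - {"x": 0.22, "y": 0, "z": -0.02, "wx": 0, "wy": 0, "wz": 0, "hand": 1}
    - {"x": 0.22, "y": 0, "z": -0.02, "wx": 0, "wy": 0, "wz": 0, "hand": 1}
    - {"x": 0.22, "y": 0, "z": -0.02, "wx": 0, "wy": 0, "wz": 0, "hand": 1}

```text
time: 31.42
tool_pos: [0.4587, 0.3751, 0.2044]
tool_rot: [-3.141, 0.001, 1.505]
contact_force: [-0.9, -0.0, -0.0]
opening: 0.0916
```

```bash
python3 -c "
from h import *
P=viewer.camera_params('top')
def blob(im,lo,hi):
  m=cv2.inRange(cv2.cvtColor(im,cv2.COLOR_BGR2HSV),lo,hi); m[:, :100]=0; m[:160]=0
  n,l,st,c=cv2.connectedComponentsWithStats(m); k=[i for i in range(1,n) if st[i,4]>60]; return m,[(st[i].tolist(),c[i].round(1).tolist()) for i in k]
a=cv2.imread('pics/top0.png'); b=viewer.read_camera('top')[:,:,::-1].copy(); cv2.imwrite('pics/t9.png',b)
m,k=blob(b,(5,200,120),(16,255,255)); print('orange',k)
# expected outline of the plate on the belts
c=np.radians(-93.78);C=np.array([.4368,.0688]);ax=np.array([np.cos(c),np.sin(c)]);ay=np.array([-ax[1],ax[0]])
for x,y in ((-.123,-.02),(-.123,.02),(-.075,-.03),(-.075,.03),(.075,-.03),(.075,.03)): print((x,y),proj('t',np.r_[C+ax*x+ay*y,.058],P).round(1))
cs=max(cv2.findContours(m,0,1)[0],key=cv2.contourArea); print(cv2.minAreaRect(cs), cv2.approxPolyDP(cs,2.5,True)[:,0].tolist())
print('green',blob(a,(45,120,60),(75,255,255))[1],blob(b,(45,120,60),(75,255,255))[1])
d=cv2.absdiff(a,b).max(2)
for n,(x0,y0,x1,y1) in dict(bin=(478,245,545,315),sw=(175,160,238,208),motor=(120,232,172,276),mods=(415,170,490,240)).items(): print(n,(d[y0:y1,x0:x1]>40).mean().round(3))
g=cv2.imread('pics/t2.png')
"
```

```text
orange []
(-0.123, -0.02) [260.  284.8]
(-0.123, 0.02) [260.9 266.1]
(-0.075, -0.03) [282.1 290.5]
(-0.075, 0.03) [283.5 262.4]
(0.075, -0.03) [352.1 293.5]
(0.075, 0.03) [353.2 265.4]
((341.5, 265.5), (1.0, 9.0), 90.0) [[337, 265], [346, 265]]
green [([181, 166, 51, 38, 1490], [205.7, 182.9])] [([181, 166, 51, 38, 1505], [205.8, 183.1])]
bin 0.0
sw 0.0
motor 0.515
mods 0.176
```

```bash
python3 -c "
from h import *
b=cv2.imread('pics/t9.png');h=cv2.cvtColor(b,cv2.COLOR_BGR2HSV)
ch=lambda p,v: 'O' if p[0]<14 and p[1]>190 and v.max()>60 else ('#' if p[2]<70 else ('+' if p[1]<70 else '.'))
for v in range(158,312,4): print(v,''.join(ch(h[v,u],b[v,u]) for u in range(220,496,3)))
# motor's true place: arm hides it?
print('motor',ray('top',148,255,.03),monitor.observe()['tool_pos'])
s=viewer.read_camera('scene')[:,:,::-1];cv2.imwrite('pics/s9.png',s)
o=cv2.imread('pics/scene0.png');d=cv2.absdiff(o,s.copy()).max(2)
for n,(x0,y0,x1,y1) in dict(motor=(455,230,492,270),sw=(405,280,465,320),bin=(155,203,200,255),mods=(185,225,250,295)).items(): print(n,(d[y0:y1,x0:x1]>40).mean().round(3))
h=cv2.cvtColor(s.copy(),cv2.COLOR_BGR2HSV)
for v in range(205,305,3): print(v,''.join(ch(h[v,u],s[v,u]) for u in range(170,410,3)))
"
```

```text
158 ............................................................................................
162 ............................................................................................
166 ............................................................................................
170 ............................................................................................
174 ...#........................................................................................
178 .............................................................++##+++++......................
182 .............................................................++##++++#######++++++++........
186 ...........................+.................................+++#++++##+++#######+++++++++..
190 +.........................+++++++++++++++....................+++#++++######+++++##++++++++..
194 ..........................+++++++++++++++++++++++++++++......+++#++++#+++++#######++++++++..
198 ..........................++++++++++++++++++++++++++++++++++++++#+++########++++#+++++++++..
202 .#...........................
[... 4986 characters left out ...]
....................
283 ...+++++++++#############+++++++++++++++++++++++++++++++++++....................
286 ...+++++++++#############++#++++++++++++++++++++++++++++++++....................
289 ...+++++++++#############+++++++++######++++++++++++++++++++....................
292 ...++++++++++++++++++#####++++..+++++++++#+#######++++++++++...................#
295 ...###++++++++++++++++++++++#.............++++++++++########....................
298 ....++++########++++++++++++#.......................++++++++....................
301 ..........+++++++#+#######++#...................................................
304 ....................++++++++....................................................
```

```bash
python3 -c "
from cell import robot,monitor
s=monitor.observe();print(s['time'],s['contact_force']);print(robot.hand_in())"
```

```text
31.525 [ 0.10243858 -0.18249839 -0.01621511]
the job is handed in; nothing more can be done
None
```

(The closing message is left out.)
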